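# Slide the price sign round the bent rail to its end

## Robot

A 7-joint arm with a two-finger parallel gripper is mounted at the origin on the work surface. World frame = base frame: x ahead of the robot, y to its left, z up, the work surface at z = 0. Lengths are in mm, angles in rad, forces in N, time in s.
With the tool pointing down it reaches from about 400 to 875 mm from the base axis. Payload 4.4 kg.
Tool frame: the origin (TCP) lies at the very end of the fingers, on their centre line; the grasp point (between the pads) lies 19 mm behind it; y points along the fingers, x is the direction in which the jaws open and shut, and the axes are right-handed (so a half turn about y gives the same grasp; the last joint's range is limited). The gripper opens to 85 mm and grips with 20 to 120 N. Pads are 22 mm wide; open, the fingers measure 114 mm over their backs; the gripper's body (76 mm by 85 mm) begins 54 mm behind the grasp point. The pads swing forward as they close: fully open they stand 13 mm farther back than shut.
Start: joints at [1.071, 0.628, 0.038, 1.517, -0.027, 0.996, -0.02], TCP at [273.237, -589.796, 231.313] pointing down, gripper open.
Joint ranges: [-3.06, 3.06], [-0.37, 2.12], [-1.25, 1.32], [0.18, 2.47], [-1.1, 4.24], [0.23, 1.98], [-2.94, 2.94]. Speed limits (rad/s): [2.57, 2.57, 3.14, 3.14, 3.14, 3.14, 3.14].

## Interface

Orientations are given as [roll, pitch, yaw] about the fixed x, y, z axes, in that order (R = Rz(yaw) Ry(pitch) Rx(roll)).
In Python, from cell import readout, eyes, finish_job gives the robot as it stands. The module is installed in compiled form; this text tells all that it offers.
- The arm moves only by the tool apply_moves, never from a script. Its argument "commands" is a list that holds one entry, the list of rows, each a list of 6 numbers: the shift along the tool's x, y, z in units of 0.04 m (1.0 is 0.04 m), then the turn, a rotation vector about the tool's x, y, z in units of 5 degrees (1.0 is 5 degrees). A call has 1 to 8 rows; each row shifts and turns the pose as measured when the row begins, along the tool's axes as they then stand; what a row does not reach is not made up. A row lasts 1/12 s, in which the tool goes at most 41.7 mm and 7.16 degrees, less where a joint would pass 70% of its speed; a pose out of reach is approached as far as the arm can. A call with a number of a shift or a turn outside -1 to 1 is refused whole. A call with a gripper value outside its range is refused whole. "claw" is the finger opening in mm, from 0 to 85.4, set as the call begins (left out, the last holds). The fingers move at their own pace and stop on an object; the grip force is fixed at half the most. Time passes only in rows, so rows that do not move let the fingers close. It gives the time, the measured TCP pose, the force and the opening at its end, in the units of the state.
- readout.read_state(): the state, without advancing time (a new reading comes with each control period).
- eyes.get_image(name): name is "scene" or "top" or "wrist"; returns a dict with "image" (400x640x3 uint8, red, green, blue), "mtx" (3x3 intrinsics, pixels), "k1" (the pictures are not rectified: a ray, as slopes to the right and down, at radius r is drawn at 1 + k1 r^2 times it, then the intrinsics apply), "rvec" (rotation vector, rad) and "tvec" (3), from world to camera coordinates, as OpenCV has them. Camera axes: x right, y down, z forward; pixel columns grow to the right and rows downward; lengths in mm; the calibration is good to about 2 mm. A picture is of the moment at which its call begins. There is no depth.
- finish_job(): hands the job in, once; it reports no verdict.
The state is a dict: "clock": time; "qpos": joint angles; "qd": joint speeds; "tau": joint torques, N m; "eef_pos": TCP position; "tool_rot": TCP orientation; "force": force on the tool from outside, world axes, zero at the start; "torque": the same for the moment, N m; "width": finger opening in mm.
Only numpy, scipy, OpenCV 4.12 (cv2) and the standard library are available. Lean on these libraries where they do the work, as an engineer would, in place of code of your own. Each camera call takes 0.05 s, during which the arm holds its last target. There are 200 camera calls.

## Task

The blank price sign hangs by its drilled block on the bent steel rail, near the post. Slide it along the rail, round the bend and on until the block is fully home against the knob at the rail's free end, gently all the way and without forcing it or jamming it on the rail, then let go and leave it hanging there. Do not disturb the rolls or anything else on the counter.

Things in the scene. Friction and masses are not known exactly. Their poses are not given: they have to be found in the camera images.
- stand: Sign rail bolted to the counter: dark foot (96 mm disc, 14 mm high), 18 mm post, carrying a rigid level 12 mm round steel rod, its axis 150 mm up. Origin under the post's centre, z up. Seen from above the rod runs from the post's axis straight along the stand's +x for 110 mm, then bends left (to +y), then runs straight 110 mm to a round end knob 23 mm across. A 26 mm sleeve hides its first 13 mm.
- bend_c (a point): Centre of the bend's arc (a point in the air), fixed to the stand at x 110, y 60, z 150 mm, axes as the stand's. The arc's centre-line radius is 60 mm. The rod was bent by hand: its bend angle is unknown, anywhere from 40 to 80 degrees, different each time. The knob's near face is always 125 mm from this point.
- slider_c (a point): Middle of the loose aluminium block that carries the sign, on its hole's axis. It starts on the straight first leg, 50 to 75 mm from the post's axis. Block: 24 mm along the hole (x, away from the post), 30 mm across flat upright sides (y: grip here), 34 mm high. Round 16 mm hole: 2 mm play around the rod; it hangs 2 mm below the rod's axis. Home, it is 98 mm past the arc's end, 115 mm from bend_c.
- slider: The same block with its sign, same origin and axes as slider_c. The plain white sign hangs below the block in its x-z plane: 58 mm along x, 8 mm thick at most, down to 66 mm below the origin. Together 110 to 220 g. Slide it gently: the rod must not press on it with more than 15 N in the bend and along the second leg; against the knob, or while it is being gripped, 35 N at most.
- tray: White serving tray, fixed, 260 x 180 x 16 mm, under the bend and second leg; origin under its centre.
- roll0: crusty bread roll, 74 mm across, 39 mm high, one of four on the tray; bystander, leave it alone; origin under its centre
- roll1: bread roll on the tray, same size; bystander, leave it alone; origin under its centre
- roll2: bread roll on the tray, same size; bystander, leave it alone; origin under its centre
- roll3: bread roll on the tray, same size; bystander, leave it alone; origin under its centre
- tongs: steel serving tongs lying flat, 230 mm long, 70 mm wide, 20 mm high; bystander, leave it alone; origin under its centre
- jar: amber glass jar with steel lid, 72 mm across, 100 mm high; bystander, leave it alone; origin under its centre
- cup: white cup, 80 mm across, 90 mm high; bystander, leave it alone; origin under its centre
- bell: steel counter bell, 80 mm across, 52 mm high; bystander, leave it alone; origin under its centre
There are look-alikes about, which are no part of the job. What is shaped like the slider but red is not meant.

How it is judged:
By the outcome, as a careful person would: the job done as asked, in the order asked, and still so for the second after the job is handed in, with the robot touching nothing.
It also fails if it takes over 70 s, if anything falls off the work surface, if the arm or the gripper's body presses on something with over 40 N, if the wrist force passes 120 N, or if a joint passes its speed limit or range.

## Working session

There is one attempt and no reset: what is moved stays moved. The work goes in short steps, Python scripts to look and compute and a tool call to move; the robot and the scene stay as the last step left them, time stands still between calls to the robot, and variables do not carry over. Pictures are saved under pics/ and viewed, about 8 in all and at most 12, crops included, and the job is handed in when it is done.

Besides the shell and the picture viewer there is one more tool, called after "Emit:" as a command line: name --argument value ..., lists and objects as JSON in quotes. apply_moves: Moves the arm, as the interface text tells. Shifts and turns lie within -1 to 1; 1 stands for 0.04 m of shift or 5 degrees of turn. Its arguments: {"type":"object","properties":{"commands":{"type":"array"},"claw":{"type":"number"}},"required":["commands"]}

```bash
mkdir -p pics; cat > h.py <<'E'
import numpy as np, cv2
from scipy.spatial.transform import Rotation as R
from cell import readout, eyes, finish_job
def grab(n, f=None):
    d=eyes.get_image(n)
    if f: cv2.imwrite('pics/'+f, d['image'][:,:,::-1]); np.savez('pics/'+f+'.npz',**d)
    return d
def load(f): return dict(np.load('pics/'+f+'.npz'))
def ray(d,uv):
    K=d['mtx'];k=float(d['k1']);p=(np.array(uv,float)-[K[0,2],K[1,2]])/[K[0,0],K[1,1]]
    rd=np.hypot(*p); r=rd
    for _ in range(30): r=rd/(1+k*r*r)
    s=p/(1+k*r*r); M=cv2.Rodrigues(d['rvec'].astype(float))[0]
    return -M.T@d['tvec'].ravel(), M.T@np.array([s[0],s[1],1])
def onz(d,uv,z):
    c,v=ray(d,uv); return c+v*(z-c[2])/v[2]
def proj(d,P):
    M=cv2.Rodrigues(d['rvec'].astype(float))[0]; q=M@np.array(P,float)+d['tvec'].ravel()
    s=q[:2]/q[2]; s=s*(1+float(d['k1'])*(s@s)); K=d['mtx']
    return np.array([K[0,0]*s[0]+K[0,2],K[1,1]*s[1]+K[1,2]])
E
python3 - <<'E'
from h import *
print(readout.read_state())
for n in ['scene','top','wrist']:
    d=grab(n,n+'0.png'); c,v=ray(d,(320,200)); print(n,c.round(),v.round(2),d['k1'],d['mtx'][0,0])
E
```

```text
{'clock': 0.0, 'qpos': array([ 1.07118464,  0.62936099,  0.03847655,  1.51835629, -0.02695877,
        0.99628682, -0.01999081]), 'qd': array([ 8.45930719e-05,  6.02479656e-04,  5.24540847e-04,  1.36270718e-03,
        3.56456933e-03, -2.48643173e-04, -6.55913733e-04]), 'tau': array([-2.78806519e-04, -5.63402224e+01,  1.22610893e+00, -1.93441576e+01,
        1.10861540e-02,  1.07346955e-02, -2.26401460e-05]), 'eef_pos': array([ 272.95440817, -589.23330701,  230.38384159]), 'tool_rot': array([-1.57087668,  0.00189123, -1.13698082]), 'force': array([-0.38961966, -0.01416471, -0.93048942]), 'torque': array([ 0.03732339,  0.00326402, -0.00863863]), 'width': 85.59258599660086}
scene [1121. -693.  840.] [-0.48  0.6  -0.64] -0.03151958130037558 456.0715768313874
top [549. -35. 930.] [ 0.07 -0.   -1.  ] -0.07322891048368488 376.0641681454737
wrist [ 334. -561.  374.] [-0.25 -0.12 -0.96] -0.019438188600191426 300.8351379529831
```

View pics/top0.png

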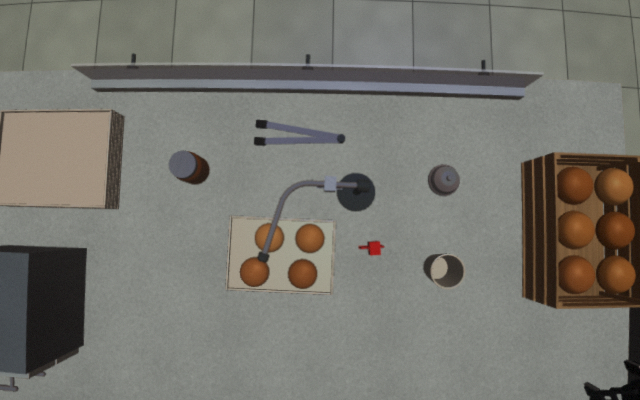

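View pics/scene0.png

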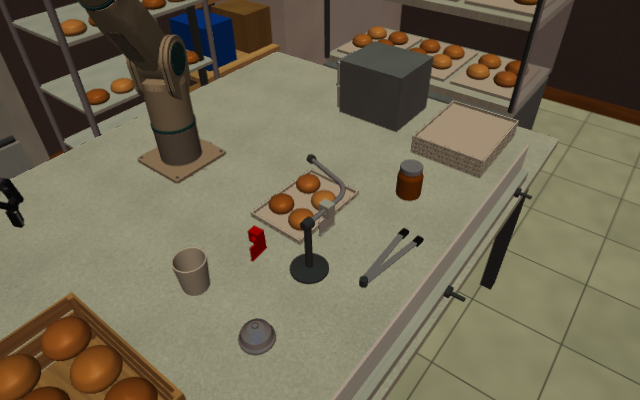

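The top view shows the stand post at about (360,187), a grey block at (330,184) on the rail, and the bend and second leg running to the knob at (263,257). Two things are slider-shaped: the grey block on the rail at (330,184), and the red one on the counter at (374,248). The grey one fits, because it hangs on the rail near the post. I'll confirm it with an enlarged crop.

```bash
python3 - <<'E'
from h import *
d=load('top0.png'); s=load('scene0.png')
a=cv2.resize(d['image'][165:275,240:390],(750,550),interpolation=cv2.INTER_CUBIC)[:,:,::-1]
cv2.imwrite('pics/c1.png',a)
b=cv2.resize(s['image'][145:285,235:375],(560,560),interpolation=cv2.INTER_CUBIC)[:,:,::-1]
cv2.imwrite('pics/c2.png',b)
for uv,z in [((356,191),14),((362,186),150),((330,184),165),((302,183),150),((263,257),150),((280,268),16)]: print(uv,onz(d,uv,z).round(1))
E
```

```text
(356, 191) [ 636.2 -126.8   14. ]
(362, 186) [ 634.  -125.6  150. ]
(330, 184) [635.1 -58.2 165. ]
(302, 183) [ 6.377e+02 -3.000e-01  1.500e+02]
(263, 257) [482.7  76.6 150. ]
(280, 268) [445.8  54.   16. ]
```

View pics/c1.png

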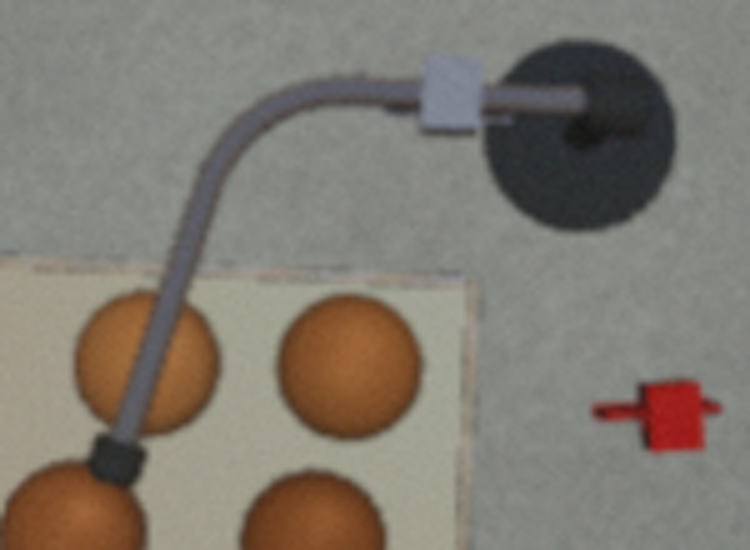

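View pics/c2.png

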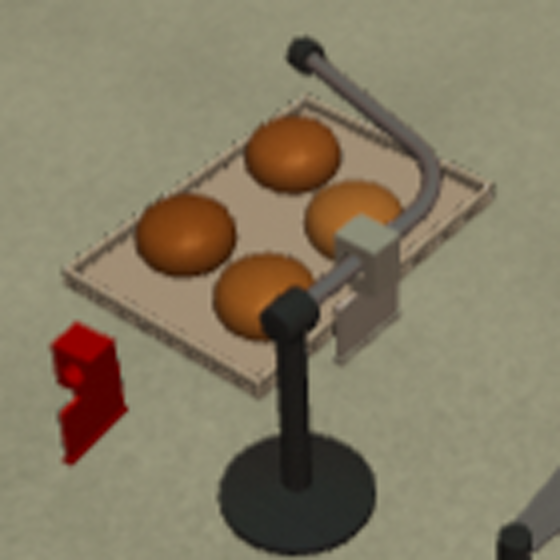

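The crops confirm that the pale aluminium block with a white sign is the one on the rail, at top-view (330,184). The red one stands on the counter. Next I'll estimate the rail's shape from the top and scene views and plan the approach.

```bash
cat >> h.py <<'E'
def tomove(p,rpy):
    "shift in tool axes (units 0.04 m) and rotvec (units 5 deg) to the TCP pose"
    s=readout.read_state(); A=R.from_euler('xyz',s['tool_rot'])
    t=A.inv().apply(np.array(p)-s['eef_pos'])/40
    r=np.degrees((A.inv()*R.from_euler('xyz',rpy)).as_rotvec())/5
    return t.round(2), r.round(2)
def fit_rod(d,name=None,z=150):pass
E
python3 - <<'E'
from h import *
d=load('top0.png')
c=lambda x,y:(240+(x+.5)/5-.5,165+(y+.5)/5-.5)
P={k:onz(d,c(*v),150).round(1) for k,v in dict(l1a=(350,90),l1b=(410,92),l1c=(495,97),l1d=(575,99),l2a=(205,185),l2b=(165,290),l2c=(145,362),l2d=(125,435),knob=(118,460)).items()}
for k,v in P.items(): print(k,v)
print('foot',onz(d,c(580,135),14).round(1),'block top',onz(d,c(451,92),165).round(1))
a=P['l2d']-P['l2b']; b=P['l1c']-P['l1d']
ang=lambda v:np.degrees(np.arctan2(v[1],v[0]))
print('leg1 az',ang(b),ang(P['l1b']-P['l1d']),'leg2 az',ang(a))
s=load('scene0.png')
print('proj check', proj(s,P['knob']),proj(s,onz(d,c(451,92),165)), proj(s,onz(d,c(580,135),14)))
print(tomove([634,-60,290],[-np.pi/2,0,0]))
E
```

```text
l1a [638.8 -16.1 150. ]
l1b [638.5 -41.1 150. ]
l1c [637.2 -76.6 150. ]
l1d [ 637.1 -110.   150. ]
l2a [597.9  43.3 150. ]
l2b [554.   58.7 150. ]
l2c [524.1  66.2 150. ]
l2d [493.8  73.6 150. ]
knob [483.5  76.2 150. ]
foot [ 634.7 -125.8   14. ] block top [637.2 -57.8 165. ]
leg1 az 89.82845626253841 88.83594986048897 leg2 az 166.09820082074478
proj check [311.44048982 158.83930905] [327.15232425 203.13855498] [309.63425335 264.84230347]
(array([-8.22, -1.47, 13.75]), array([-1.000e-02, -1.303e+01, -1.000e-02]))
```

Emit:
apply_moves --commands '[[[-0.3, -0.6, 0.5, 0, 0, 0], [-0.6, -0.5, 0.98, 0, 0, 0], [-0.6, -0.4, 0.98, 0, 0, 0], [-0.6, 0, 0.98, 0, 0, 0], [-0.6, 0, 0.98, 0, 0, 0], [-0.6, 0, 0.98, 0, 0, 0], [-0.6, 0, 0.98, 0, 0, 0], [-0.6, 0, 0.98, 0, 0, 0]]]'

```text
clock: 0.82
eef_pos: [445.4, -330.0, 286.2]
tool_rot: [-1.578, 0.002, -1.16]
force: [1.2, 0.1, 0.3]
width: 85.2
```

```bash
python3 -c "
from h import *
print(readout.read_state()['force'],tomove([634,-60,290],[-np.pi/2,0,0]))"
```

```text
[1.1975628  0.1450635  0.25437893] (array([-4.31, -0.14,  7.02]), array([  0.06, -13.29,  -0.07]))
```

Emit:
apply_moves --commands '[[[-0.6, 0, 0.98, 0, 0, 0], [-0.6, 0, 0.98, 0, 0, 0], [-0.6, 0, 0.98, 0, 0, 0], [-0.6, 0, 0.98, 0, 0, 0], [-0.6, 0, 0.98, 0, 0, 0], [-0.6, 0, 0.98, 0, 0, 0], [0, 0, 0, 0, -1, 0], [0, 0, 0, 0, -1, 0]]]'

```text
clock: 1.48
eef_pos: [591.8, -109.8, 283.3]
tool_rot: [-1.573, 0.009, -0.964]
force: [-1.2, -0.8, 0.4]
width: 85.3
```

Emit:
apply_moves --commands '[[[0, 0, 0, 0, -1, 0], [0, 0, 0, 0, -1, 0], [0, 0, 0, 0, -1, 0], [0, 0, 0, 0, -1, 0], [0, 0, 0, 0, -1, 0], [0, 0, 0, 0, -1, 0], [0, 0, 0, 0, -1, 0], [0, 0, 0, 0, -1, 0]]]'

```text
clock: 2.15
eef_pos: [591.3, -104.1, 280.0]
tool_rot: [-1.566, 0.015, -0.222]
force: [-0.7, 0.0, -1.3]
width: 85.3
```

```bash
python3 -c "
from h import *
print(readout.read_state()['force'],tomove([636,-75,280],[-np.pi/2,0,-0.02]))"
```

```text
[-0.65896996  0.00767133 -1.28204525] (array([ 0.93, -0.01,  0.96]), array([-0.08, -2.31, -0.16]))
```

Emit:
apply_moves --commands '[[[0.3, 0, 0.3, 0, -0.8, -0.1], [0.35, 0, 0.35, -0.08, -0.8, -0.06], [0.28, 0, 0.31, 0, -0.7, 0], [0, 0, 0, 0, 0, 0], [0, 0, 0, 0, 0, 0]]]'

```text
clock: 2.57
eef_pos: [633.0, -73.1, 277.9]
tool_rot: [-1.573, 0.004, -0.012]
force: [0.2, -1.2, -0.5]
width: 85.5
```

```bash
python3 -c "
from h import *
d=grab('wrist','w1.png'); c,v=ray(d,(320,200)); print(c,v)
for n,P in dict(post=[637,-126,150],bend0=[638,-16,150],l2=[524,66,150],knob=[483,76,150]).items(): print(n,proj(d,P).round())
grab('top','top1.png')
cv2.imwrite('pics/w1b.png',cv2.resize(d['image'][:,:,::-1],(800,500)))
"
```

```text
[634.32291148  -5.32847376 420.94731726] [-0.00178709 -0.27548506 -0.96133879]
post [324. 242.]
bend0 [324. 127.]
l2 [184.  25.]
knob [132.  13.]
```

View pics/w1b.png

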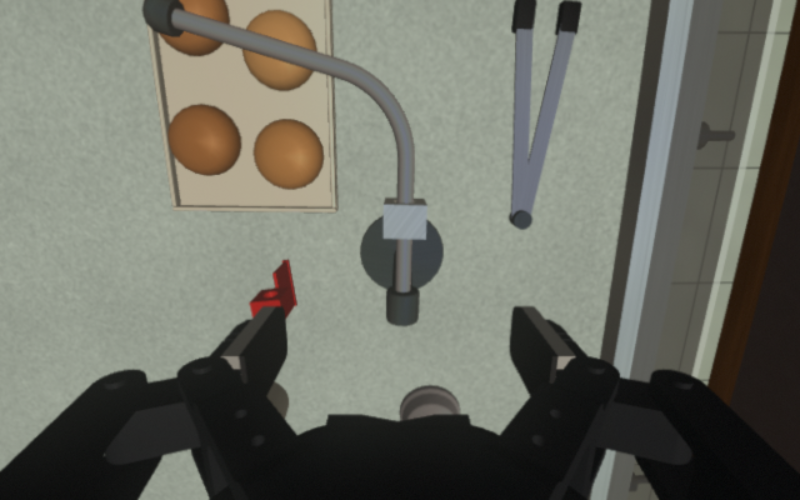

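The wrist view shows the whole rail: the sleeve at (403,305) in the 800-wide picture, the block at (405,219), the bend around (385,90) and the knob at (160,15). I'll measure the rod's centre line from edge pairs across it and fit a line to each leg.

```bash
cat >> h.py <<'E'
def cross(d,P,n,half=16,w=12,z=150):
    "centre of the rod across line P+t*n at height z, from the two strongest edges about w apart"
    g=cv2.GaussianBlur(d['image'],(0,0),0.7).astype(np.float32)
    t=np.arange(-half,half+.01,.25); uv=np.array([proj(d,np.append(P+a*n,z)) for a in t],np.float32)
    pr=cv2.remap(g,uv[:,:1],uv[:,1:],cv2.INTER_LINEAR)[:,0]
    gr=np.linalg.norm(np.gradient(pr,axis=0),axis=1)
    best=max(((gr[i]*gr[j],i,j) for i in range(len(t)) for j in range(i,len(t)) if w-2.5<t[j]-t[i]<w+2.5))
    return (t[best[1]]+t[best[2]])/2, t[best[2]]-t[best[1]]
def legs(d,l1a,l1b,l2a,l2b,n=12):
    out=[]
    for a,b in ((l1a,l1b),(l2a,l2b)):
        a,b=np.array(a,float),np.array(b,float)
        for _ in range(2):
            u=(b-a)/np.linalg.norm(b-a); nn=np.array([-u[1],u[0]]); L=np.linalg.norm(b-a)
            s=np.linspace(0,L,n); m=np.array([cross(d,a+k*u,nn) for k in s]); 
            ok=np.abs(m[:,0]-np.median(m[:,0]))<2.5; c=np.polyfit(s[ok],m[ok,0],1)
            a,b=a+np.polyval(c,0)*nn,b+np.polyval(c,L)*nn
        u=(b-a)/np.linalg.norm(b-a)
        print('line',a.round(1),b.round(1),'az %.2f'%np.degrees(np.arctan2(u[1],u[0])),'w %.1f'%np.median(m[:,1]),ok.sum(),'res %.2f'%np.std(m[ok,0]-np.polyval(c,s[ok])))
        out.append((a,u))
    (a,u),(b,v)=out; k=np.linalg.solve(np.c_[u,-v],b-a); X=a+k[0]*u
    B=np.arccos(u@v); T=60*np.tan(B/2); s0=X-T*u; e0=X+T*v
    nL=np.array([-u[1],u[0]]); C=s0+60*nL
    print('B %.2f'%np.degrees(B),'origin',(s0-110*u).round(1),'arcstart',s0.round(1),'arcend',e0.round(1),'knobface',(e0+110*v).round(1),'C',C.round(1),'home',(e0+98*v).round(1))
    return out
E
python3 - <<'E'
from h import *
for f in ['w1.png','top0.png','top1.png']:
    d=load(f)
    print(f)
    legs(d,(638,-40),(638.5,-20),(570,53),(505,70)) if f!='w1.png' else legs(d,(637,-38),(637,-18),(570,53),(505,70))
d=load('w1.png')
print('w1 sleeve side leg', [np.round(cross(d,np.array([637.,y]),np.array([-1.,0])),1) for y in (-100,-95,-90,-85)])
for uv in [(384,200),(427,200),(426,239),(385,239)]: print('blk top',onz(d,(uv[0]/1.25,uv[1]/1.25),165).round(1))
print('knob',onz(d,(160/1.25,14/1.25),150).round(1))
print('sleeve far end',onz(d,(403/1.25,288/1.25),163).round(1))
E
```

```text
w1.png
line [637.7 -38. ] [638.4 -18. ] az 88.11 w 12.4 12 res 0.21
line [569.3  50.4] [505.2  70.7] az 162.41 w 12.1 10 res 0.41
B 74.29 origin [ 634.8 -127.4] arcstart [638.4 -17.4] arcend [596.6  41.8] knobface [491.7  75. ] C [578.5 -15.4] home [503.2  71.4]
top0.png
line [635.8 -40. ] [638.9 -20. ] az 81.21 w 13.5 12 res 0.54
line [569.5  51.2] [505.   70.1] az 163.62 w 11.6 11 res 0.56
B 82.41 origin [ 621.5 -132. ] arcstart [638.4 -23.3] arcend [596.   43.4] knobface [490.4  74.4] C [579.1 -14.2] home [501.9  71. ]
top1.png
line [634.5 -39.8] [639.6 -20.1] az 75.32 w 13.0 10 res 0.65
line [569.4  50.8] [505.1  70.2] az 163.24 w 12.4 11 res 0.52
B 87.92 origin [ 609.2 -136.3] arcstart [637.1 -29.9] arcend [596.3  42.7] knobface [491.   74.5] C [579.  -14.7] home [502.5  71. ]
w1 sleeve side leg [array([ 1. , 11.5]), array([ 1. , 11.5]), array([ 1. , 11.5]), array([ 0.5, 10.5])]
blk top [623.2 -43.1 165. ]
blk top [652.6 -43.3 165. ]
blk top [652.2 -70.8 165. ]
blk top [623.4 -70.5 165. ]
knob [479.8  77.4 150. ]
sleeve far end [ 635.8 -108.3  163. ]
```

```bash
python3 -c "
from h import *
print(tomove([637.3,-56.5,185],[-np.pi/2,0,-0.03]))"
```

```text
(array([0.12, 2.32, 0.43]), array([ 0.02,  0.2 , -0.05]))
```

Emit:
apply_moves --commands '[[[0.12, 0.3, 0.43, 0, 0.2, -0.05], [0, 0.5, 0, 0, 0, 0], [0, 0.5, 0, 0, 0, 0], [0, 0.5, 0, 0, 0, 0], [0, 0.5, 0, 0, 0, 0], [0, 0, 0, 0, 0, 0], [0, 0, 0, 0, 0, 0]]]' --claw 60

```text
clock: 3.25
eef_pos: [634.9, -63.8, 185.4]
tool_rot: [-1.579, -0.002, -0.046]
force: [0.3, -0.7, 1.6]
width: 59.9
```

```bash
python3 -c "
from h import *
d=grab('wrist','w2.png')
cv2.imwrite('pics/w2b.png',cv2.resize(d['image'][:,:,::-1],(800,500)))
print(readout.read_state()['force'],tomove([637.3,-56.5,129],[-np.pi/2,0,-0.03]))
legs(d,(637,-38),(638,-20),(580,47),(540,60))
print([np.round(cross(d,np.array([637.,y]),np.array([-1.,0])),1) for y in (-100,-95,-90,-85,-40,-30)])
"
```

```text
[-0.3142498  -0.16163123  0.14707833] (array([0.06, 1.41, 0.2 ]), array([ 0.1 , -0.18,  0.01]))
line [637.9 -38. ] [638.3 -20. ] az 88.64 w 12.5 12 res 0.06
line [580.2  47.5] [540.5  61.4] az 160.78 w 12.8 8 res 1.24
B 72.15 origin [ 635.8 -126.8] arcstart [638.4 -16.8] arcend [598.2  41.3] knobface [494.3  77.5] C [578.4 -15.4] home [505.6  73.5]
[array([ 1.4, 14.2]), array([ 1.1, 13.8]), array([-9.6,  9.8]), array([ 0.6, 11.2]), array([-0.9, 12.2]), array([-1. , 12.5])]
```

View pics/w2b.png

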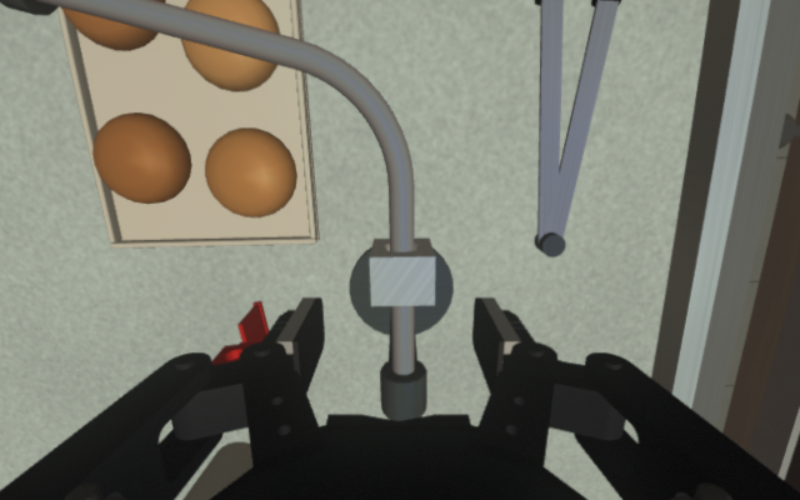

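The block's top face now has corners at (370,258), (436,255), (436,305) and (371,307) in the enlarged picture, and the open fingers straddle the rail behind it.

```bash
python3 -c "
from h import *
d=load('w2.png')
q=[onz(d,(u/1.25-.1,v/1.25-.1),165) for u,v in [(370,258),(436,255),(436,305),(371,307)]]
print(np.round(q,1),np.mean(q,0))
c,v=ray(d,(320,200));print(c)
for i in range(3): s=readout.read_state();print(s['eef_pos'],s['tool_rot'])
print(tomove([637.6,-57,140],[-np.pi/2,0,-0.03]))
"
```

```text
[[622.9 -46.2 165. ]
 [652.9 -46.1 165. ]
 [652.5 -70.8 165. ]
 [621.8 -70.5 165. ]] [637.5138194  -58.41727463 165.        ]
[637.63357617   4.71848432 327.99507611]
[634.56007982 -64.08092327 185.33464841] [-1.57928304e+00 -1.19297207e-03 -4.59421446e-02]
[634.56007982 -64.08092327 185.33464841] [-1.57928304e+00 -1.19297207e-03 -4.59421446e-02]
[634.56007982 -64.08092327 185.33464841] [-1.57928304e+00 -1.19297207e-03 -4.59421446e-02]
(array([0.07, 1.13, 0.19]), array([ 0.1 , -0.18,  0.01]))
```

Emit:
apply_moves --commands '[[[0.07, 0.0, 0.15, 0.1, -0.18, 0], [0, 0.4, 0, 0, 0, 0], [0, 0.4, 0, 0, 0, 0], [0, 0.3, 0, 0, 0, 0], [0, 0.25, 0, 0, 0, 0], [0, 0, 0, 0, 0, 0]]]'

```text
clock: 3.8
eef_pos: [644.2, -57.9, 138.0]
tool_rot: [-1.569, -0.017, -0.03]
force: [-0.3, -0.4, -0.8]
width: 60.1
```

```bash
python3 -c "
from h import *
print(readout.read_state()['force'],tomove([637.5,-58,128.5],[-np.pi/2,0,-0.03]))"
```

```text
[-0.29363447 -0.41538025 -0.83722061] (array([-0.17,  0.24, -0.01]), array([-0.02,  0.01,  0.19]))
```

Emit:
apply_moves --commands '[[[-0.17, 0.1, 0, 0, 0, 0.19], [0, 0.1, 0, 0, 0, 0], [0, 0, 0, 0, 0, 0]]]'

```text
clock: 4.05
eef_pos: [638.0, -57.5, 130.6]
tool_rot: [-1.569, -0.0, -0.029]
force: [-0.1, -0.9, -1.1]
width: 60.5
```

```bash
python3 -c "
from h import *
print(readout.read_state()['force'],tomove([637.5,-58,128.5],[-np.pi/2,0,-0.03]))"
```

```text
[-0.06563755 -0.90189041 -1.07301986] (array([-0.01,  0.05, -0.01]), array([-0.02,  0.01,  0.  ]))
```

Emit:
apply_moves --commands '[[[-0.01, 0.05, 0, 0, 0, 0], [0, 0, 0, 0, 0, 0], [0, 0, 0, 0, 0, 0], [0, 0, 0, 0, 0, 0]]]' --claw 36

```text
clock: 4.38
eef_pos: [638.3, -57.5, 129.6]
tool_rot: [-1.569, -0.002, -0.029]
force: [-0.5, -0.2, -1.1]
width: 35.8
```

Emit:
apply_moves --commands '[[[0, 0, 0, 0, 0, 0], [0, 0, 0, 0, 0, 0], [0, 0, 0, 0, 0, 0], [0, 0, 0, 0, 0, 0]]]' --claw 27

```text
clock: 4.72
eef_pos: [637.7, -57.5, 129.9]
tool_rot: [-1.569, -0.001, -0.029]
force: [-0.4, -0.0, 0.7]
width: 29.1
```

```bash
python3 -c "
from h import *
print(readout.read_state()['force'],readout.read_state()['torque'],readout.read_state()['qpos'],tomove([637.5,-58,130.5],[-np.pi/2,0,-0.03]))
d=grab('wrist','w3.png')
cv2.imwrite('pics/w3b.png',cv2.resize(d['image'][140:320,200:440,::-1],(800,600),interpolation=cv2.INTER_CUBIC))
"
```

```text
[-0.43876609 -0.02861744  0.73449121] [-0.00039571  0.0231747  -0.03269775] [ 0.2089174   0.74124394 -0.27284932  1.63428156  0.2541021   0.79962483
 -0.20281926] (array([-0.01, -0.01, -0.01]), array([-0.02,  0.01,  0.02]))
```

View pics/w3b.png

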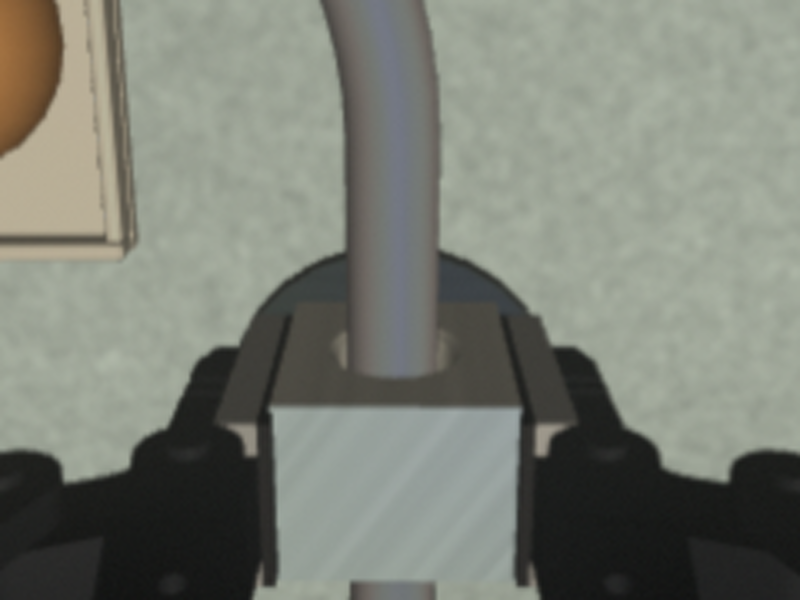

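The block is gripped. The enlarged crop shows the rod at columns 348–438 inside the hole at 333–455, so it is nearly centred sideways. I'll lift 2 mm to centre it vertically and set up a path helper that re-measures the rod ahead at each step.

```bash
cat >> h.py <<'E'
P0=np.array([637.6,-57.5]); AZ=88.4; AS=40.3; BB=74.1; Z=131.8; LAT2=0.0
def path(s,inward=0.5):
    "TCP xy and yaw for travel s from the grasp; AS = travel to arc start"
    r=np.radians; u=lambda a:np.array([np.cos(r(a)),np.sin(r(a))])
    L=60*r(BB); a=np.clip((s-AS)/L,0,1)*BB
    C=P0+AS*u(AZ)+60*u(AZ+90)
    w=np.clip(min(s-AS+6,AS+L+6-s)/12,0,1)*inward
    p=C+(60-w)*u(AZ+a-90)+ (min(s-AS,0)+max(s-AS-L,0))*u(AZ+a)
    if s>AS+L: p=p+LAT2*u(AZ+a+90)
    return p,r(AZ+a-90),u(AZ+a)
def where():
    st=readout.read_state(); ss=np.arange(-5,240,.1); p=st['eef_pos'][:2]
    return ss[np.argmin([np.linalg.norm(path(s)[0]-p) for s in ss])]
def status(step,f=None,look=(16,20,24,28,32)):
    st=readout.read_state(); s=where(); p,y,t=path(s)
    n=np.array([-t[1],t[0]])
    print('clock %.2f s %.1f lat(left+) %.1f z %.1f yawerr %.1fdeg'%(st['clock'],s,(st['eef_pos'][:2]-p)@n,st['eef_pos'][2],np.degrees(st['tool_rot'][2]-y)),'F along %.1f left %.1f up %.1f'%(st['force'][:2]@t,st['force'][:2]@n,st['force'][2]),'T',st['torque'].round(2),'w %.1f'%st['width'])
    d=grab('wrist',f) 
    for k in look:
        if s+k<AS+60*np.radians(BB)+96:
            q,_,tq=path(s+k,0); m=cross(d,q,np.array([-tq[1],tq[0]]),half=14); print('  +%d: rod left of path %.1f (w %.1f)'%(k,*m),end='')
    print()
    for ds in np.atleast_1d(step):
        q,yw,_=path(s+ds); print(' to s+%g'%ds,*tomove([*q,Z],[-np.pi/2,0,yw]))
E
python3 - <<'E'
from h import *
status(0,'w3c.png')
E
```

```text
clock 4.77 s -0.0 lat(left+) -0.1 z 129.9 yawerr -0.1deg F along 0.7 left 1.0 up -0.1 T [ 0.04  0.08 -0.01] w 29.3
  +16: rod left of path 0.0 (w 10.5)  +20: rod left of path 0.1 (w 10.8)  +24: rod left of path 0.1 (w 10.8)  +28: rod left of path 0.4 (w 12.2)  +32: rod left of path 0.4 (w 12.2)
 to s+0 [-0.   -0.05  0.  ] [-0.02 -0.02  0.02]
```

Emit:
apply_moves --commands '[[[0, -0.03, 0, 0, 0, 0], [0, -0.02, 0, 0, 0, 0], [0, 0, 0, 0, 0, 0]]]'

```text
clock: 5.07
eef_pos: [637.5, -57.5, 131.6]
tool_rot: [-1.569, -0.001, -0.029]
force: [-0.1, 0.1, -2.2]
width: 29.4
```

```bash
python3 - <<'E'
from h import *
status([0,4,8],'w4.png')
E
```

```text
clock 5.07 s -0.0 lat(left+) 0.1 z 131.6 yawerr -0.1deg F along 0.1 left 0.1 up -2.2 T [-0.01  0.    0.06] w 29.4
  +16: rod left of path 0.1 (w 10.8)  +20: rod left of path 0.1 (w 11.2)  +24: rod left of path 0.1 (w 11.2)  +28: rod left of path 0.4 (w 12.2)  +32: rod left of path 0.5 (w 12.0)
 to s+0 [ 0.   -0.01  0.  ] [-0.02 -0.02  0.01]
 to s+4 [ 0.   -0.01  0.1 ] [-0.02 -0.02  0.01]
 to s+8 [ 0.   -0.01  0.2 ] [-0.02 -0.02  0.01]
```

Emit:
apply_moves --commands '[[[0, 0, 0.1, 0, 0, 0], [0, 0, 0.1, 0, 0, 0], [0, 0, 0.1, 0, 0, 0], [0, 0, 0.1, 0, 0, 0], [0, 0, 0, 0, 0, 0]]]'

```text
clock: 5.53
eef_pos: [637.8, -39.5, 131.2]
tool_rot: [-1.568, -0.0, -0.029]
force: [0.2, -0.2, -1.1]
width: 29.2
```

```bash
python3 - <<'E'
from h import *
status([0,8,16],'w5.png')
E
```

```text
clock 5.53 s 18.0 lat(left+) 0.3 z 131.2 yawerr -0.1deg F along -0.2 left -0.2 up -1.1 T [ 0.02 -0.03 -0.01] w 29.2
  +16: rod left of path 0.0 (w 11.0)  +20: rod left of path 0.4 (w 12.2)  +24: rod left of path 0.4 (w 12.2)  +28: rod left of path 0.4 (w 12.2)  +32: rod left of path 0.4 (w 12.2)
 to s+0 [ 0.01 -0.02  0.01] [-0.02 -0.02  0.  ]
 to s+8 [ 0.01 -0.02  0.21] [-0.02 -0.02  0.  ]
 to s+16 [ 0.01 -0.02  0.41] [-0.02 -0.02  0.  ]
```

Emit:
apply_moves --commands '[[[0.01, -0.01, 0.09, 0, 0, 0], [0, 0, 0.09, 0, 0, 0], [0, 0, 0.09, 0, 0, 0], [0, 0, 0.09, 0, 0, 0], [0, 0, 0, 0, 0, 0]]]'

```text
clock: 6.0
eef_pos: [638.7, -24.2, 131.6]
tool_rot: [-1.569, -0.0, -0.03]
force: [-0.3, 0.9, -1.6]
width: 29.2
```

```bash
python3 - <<'E'
from h import *
status([0,2,4,6,8,10,12],'w6.png',look=(14,16,18,20,22,24,28,32,36,40,50,60,70))
E
```

```text
clock 6.00 s 33.3 lat(left+) -0.2 z 131.6 yawerr -0.1deg F along 0.9 left 0.4 up -1.6 T [ 0.01  0.02 -0.01] w 29.2
  +14: rod left of path 0.0 (w 10.5)  +16: rod left of path 0.1 (w 10.8)  +18: rod left of path -0.1 (w 11.2)  +20: rod left of path 0.4 (w 12.2)  +22: rod left of path 0.4 (w 12.2)  +24: rod left of path 0.4 (w 12.2)  +28: rod left of path 0.4 (w 12.2)  +32: rod left of path -0.6 (w 14.2)  +36: rod left of path -0.1 (w 13.2)  +40: rod left of path 0.4 (w 12.2)  +50: rod left of path 0.2 (w 12.5)  +60: rod left of path 0.1 (w 12.2)  +70: rod left of path -0.1 (w 12.2)
 to s+0 [-0.   -0.    0.01] [-0.02 -0.02  0.  ]
 to s+2 [-0.01 -0.    0.06] [-0.02 -0.02  0.  ]
 to s+4 [-0.01 -0.    0.11] [-0.02 -0.02  0.  ]
 to s+6 [-0.01 -0.    0.16] [-0.02 -0.02  0.  ]
 to s+8 [-0.01 -0.    0.21] [-0.02 -0.21  0.  ]
 to s+10 [-0.02 -0.    0.26] [-0.02 -0.59  0.  ]
 to s+12 [-0.02 -0.    0.31] [-0.02 -0.97  0.  ]
```

Emit:
apply_moves --commands '[[[0, 0, 0.08, 0, 0, 0], [-0.01, 0, 0.08, 0, -0.1, 0], [0, 0, 0.07, 0, -0.5, 0], [0, 0, 0.07, 0, -0.5, 0], [0, 0, 0, 0, 0, 0]]]'

```text
clock: 6.47
eef_pos: [638.4, -12.1, 131.6]
tool_rot: [-1.57, -0.0, 0.071]
force: [1.0, 1.4, -1.9]
width: 29.3
```

```bash
python3 - <<'E'
from h import *
status([0,3,6,9,12],'w7.png',look=(14,18,22,28,32,36,40,50,60,70))
E
```

```text
clock 6.47 s 45.4 lat(left+) -0.2 z 131.6 yawerr 0.8deg F along 1.4 left -1.1 up -1.9 T [ 0.02 -0.04  0.05] w 29.3
  +14: rod left of path 1.1 (w 12.8)  +18: rod left of path -0.2 (w 11.5)  +22: rod left of path 0.1 (w 12.2)  +28: rod left of path 0.1 (w 12.2)  +32: rod left of path -0.4 (w 13.2)  +36: rod left of path 0.1 (w 12.2)  +40: rod left of path 0.2 (w 12.5)  +50: rod left of path 0.0 (w 12.5)  +60: rod left of path 0.0 (w 12.5)  +70: rod left of path -0.2 (w 12.5)
 to s+0 [-0.   -0.    0.01] [-0.    0.13  0.  ]
 to s+3 [-0.01 -0.    0.08] [-0.   -0.44  0.  ]
 to s+6 [-0.01 -0.    0.16] [-0.   -1.01  0.  ]
 to s+9 [-0.02 -0.    0.23] [-0.   -1.58  0.  ]
 to s+12 [-0.03 -0.    0.31] [-0.   -2.16  0.  ]
```

Emit:
apply_moves --commands '[[[-0.003, 0, 0.073, 0, -0.45, 0], [-0.002, 0, 0.073, 0, -0.56, 0], [-0.002, 0, 0.073, 0, -0.56, 0], [-0.002, 0, 0.073, 0, -0.56, 0], [0, 0, 0, 0, 0, 0]]]'

```text
clock: 6.93
eef_pos: [636.4, -2.3, 131.6]
tool_rot: [-1.572, 0.0, 0.255]
force: [-0.1, 0.6, -2.5]
width: 29.3
```

```bash
python3 - <<'E'
from h import *
status([0,3,6,9,12],'w8.png',look=(14,18,22,28,32,36,40,50,60,70))
E
```

```text
clock 6.93 s 55.5 lat(left+) 0.4 z 131.6 yawerr 1.7deg F along 0.6 left -0.0 up -2.5 T [ 0.01 -0.01  0.04] w 29.3
  +14: rod left of path -9.1 (w 9.8)  +18: rod left of path -0.2 (w 11.5)  +22: rod left of path 0.1 (w 12.2)  +28: rod left of path 0.1 (w 12.2)  +32: rod left of path -1.4 (w 14.2)  +36: rod left of path 0.0 (w 12.5)  +40: rod left of path -0.1 (w 12.2)  +50: rod left of path -0.2 (w 12.5)  +60: rod left of path -0.1 (w 12.2)  +70: rod left of path -0.2 (w 12.5)
 to s+0 [ 0.01 -0.01  0.01] [ 0.02  0.32 -0.  ]
 to s+3 [ 0.01 -0.01  0.09] [ 0.02 -0.25 -0.  ]
 to s+6 [ 0.01 -0.01  0.16] [ 0.02 -0.83 -0.  ]
 to s+9 [-0.   -0.01  0.23] [ 0.02 -1.4  -0.  ]
 to s+12 [-0.01 -0.01  0.31] [ 0.02 -1.97 -0.01]
```

Emit:
apply_moves --commands '[[[0.007, 0, 0.075, 0, -0.3, 0], [0.002, 0, 0.08, 0, -0.5, 0], [0, 0, 0.08, 0, -0.56, 0], [0, 0, 0.08, 0, -0.56, 0], [0, 0, 0, 0, 0, 0]]]'

```text
clock: 7.4
eef_pos: [633.1, 8.0, 131.5]
tool_rot: [-1.574, 0.001, 0.423]
force: [0.7, -0.3, -1.6]
width: 29.2
```

```bash
python3 - <<'E'
from h import *
status([0,3,6,9,12],'w9.png',look=(18,22,28,36,40,50,60,70))
E
```

```text
clock 7.40 s 66.5 lat(left+) 0.3 z 131.5 yawerr 0.8deg F along -0.6 left -0.5 up -1.6 T [ 0.03 -0.03 -0.07] w 29.2
  +18: rod left of path -0.4 (w 11.8)  +22: rod left of path -0.1 (w 12.2)  +28: rod left of path 0.0 (w 12.5)  +36: rod left of path -0.1 (w 12.2)  +40: rod left of path -0.2 (w 12.5)  +50: rod left of path -0.2 (w 12.5)  +60: rod left of path 0.9 (w 14.2)  +70: rod left of path 0.9 (w 14.2)
 to s+0 [ 0.01 -0.01  0.01] [ 0.04  0.14 -0.01]
 to s+3 [ 0.01 -0.01  0.09] [ 0.04 -0.44 -0.01]
 to s+6 [ 0.   -0.01  0.16] [ 0.04 -1.01 -0.02]
 to s+9 [-0.01 -0.01  0.23] [ 0.04 -1.58 -0.02]
 to s+12 [-0.02 -0.01  0.31] [ 0.04 -2.16 -0.02]
```

Emit:
apply_moves --commands '[[[0.006, -0.005, 0.075, 0.04, -0.44, 0], [0, 0, 0.08, 0, -0.56, 0], [0, 0, 0.08, 0, -0.57, 0], [0, 0, 0.08, 0, -0.57, 0], [0, 0, 0, 0, 0, 0]]]'

```text
clock: 7.87
eef_pos: [628.1, 16.7, 131.7]
tool_rot: [-1.573, 0.002, 0.604]
force: [-0.2, 0.5, -0.7]
width: 29.4
```

```bash
python3 - <<'E'
from h import *
status([0,3,6,9,12],'w10.png',look=(18,22,28,36,40,50,60,70))
E
```

```text
clock 7.87 s 76.7 lat(left+) 0.6 z 131.7 yawerr 1.5deg F along 0.5 left -0.1 up -0.7 T [ 0.06  0.06 -0.  ] w 29.4
  +18: rod left of path -0.5 (w 11.5)  +22: rod left of path -0.1 (w 12.2)  +28: rod left of path -0.2 (w 12.5)  +36: rod left of path -0.4 (w 12.2)  +40: rod left of path -0.2 (w 12.5)  +50: rod left of path -0.2 (w 12.5)  +60: rod left of path -0.1 (w 12.2)  +70: rod left of path 0.9 (w 14.2)
 to s+0 [ 0.02 -0.    0.01] [ 0.03  0.27 -0.02]
 to s+3 [ 0.02 -0.    0.09] [ 0.03 -0.3  -0.02]
 to s+6 [ 0.01 -0.    0.16] [ 0.03 -0.88 -0.02]
 to s+9 [ 0.   -0.    0.24] [ 0.03 -1.45 -0.02]
 to s+12 [-0.01 -0.    0.31] [ 0.03 -2.02 -0.03]
```

Emit:
apply_moves --commands '[[[0.014, 0, 0.078, 0.03, -0.32, 0], [0.006, 0, 0.08, 0, -0.52, 0], [0.002, 0, 0.08, 0, -0.56, 0], [0.002, 0, 0.08, 0, -0.56, 0], [0, 0, 0, 0, 0, 0]]]'

```text
clock: 8.33
eef_pos: [621.8, 25.4, 131.7]
tool_rot: [-1.572, 0.003, 0.774]
force: [0.4, 0.2, -1.3]
width: 29.4
```

```bash
python3 - <<'E'
from h import *
status([0,3,6,9,12],'w11.png',look=(18,22,28,36,40,50,60,70))
E
```

```text
clock 8.33 s 87.6 lat(left+) 0.1 z 131.7 yawerr 0.8deg F along -0.2 left -0.5 up -1.3 T [-0.03  0.01 -0.02] w 29.4
  +18: rod left of path -0.6 (w 11.8)  +22: rod left of path -0.4 (w 12.2)  +28: rod left of path -0.4 (w 12.2)  +36: rod left of path -0.2 (w 12.5)  +40: rod left of path -0.2 (w 12.5)  +50: rod left of path -0.2 (w 12.5)  +60: rod left of path -0.1 (w 12.2)  +70: rod left of path -0.1 (w 12.2)
 to s+0 [ 0.   -0.    0.01] [ 0.02  0.13 -0.03]
 to s+3 [ 0.   -0.    0.09] [ 0.02 -0.44 -0.03]
 to s+6 [-0.   -0.    0.16] [ 0.02 -1.01 -0.03]
 to s+9 [-0.01 -0.    0.24] [ 0.02 -1.59 -0.03]
 to s+12 [-0.02 -0.    0.31] [ 0.02 -2.16 -0.03]
```

Emit:
apply_moves --commands '[[[0.008, 0, 0.078, 0.02, -0.44, 0], [0.003, 0, 0.08, 0, -0.54, 0], [0.002, 0, 0.08, 0, -0.55, 0], [0.002, 0, 0.08, 0, -0.55, 0], [0, 0, 0, 0, 0, 0]]]'

```text
clock: 8.8
eef_pos: [614.1, 32.0, 131.8]
tool_rot: [-1.572, 0.003, 0.95]
force: [-1.1, 0.4, -1.9]
width: 29.1
```

```bash
python3 - <<'E'
from h import *
print('arc end s',AS+60*np.radians(BB))
status([0,3,6,9,12],'w12.png',look=(18,22,28,36,40,50,60,70))
E
```

```text
arc end s 117.89733854366789
clock 8.80 s 97.8 lat(left+) 0.2 z 131.8 yawerr 1.1deg F along 1.1 left 0.3 up -1.9 T [ 0.01  0.03 -0.02] w 29.1
  +18: rod left of path -0.6 (w 11.8)  +22: rod left of path -0.4 (w 12.2)  +28: rod left of path -0.4 (w 12.2)  +36: rod left of path -1.6 (w 14.2)  +40: rod left of path -0.4 (w 12.2)  +50: rod left of path -0.1 (w 12.2)  +60: rod left of path -0.1 (w 12.2)  +70: rod left of path -0.1 (w 12.2)
 to s+0 [0.01 0.   0.01] [ 0.02  0.2  -0.04]
 to s+3 [0.01 0.   0.09] [ 0.02 -0.38 -0.04]
 to s+6 [0.   0.   0.16] [ 0.02 -0.95 -0.04]
 to s+9 [-0.01 -0.    0.23] [ 0.02 -1.52 -0.04]
 to s+12 [-0.02 -0.    0.31] [ 0.02 -2.09 -0.04]
```

Emit:
apply_moves --commands '[[[0.012, 0, 0.078, 0.02, -0.38, -0.04], [0.004, 0, 0.08, 0, -0.54, 0], [0.002, 0, 0.08, 0, -0.55, 0], [0.002, 0, 0.08, 0, -0.55, 0], [0, 0, 0, 0, 0, 0]]]'

```text
clock: 9.27
eef_pos: [604.8, 37.8, 131.9]
tool_rot: [-1.572, -0.0, 1.127]
force: [0.8, -0.1, -2.0]
width: 29.2
```

```bash
python3 - <<'E'
from h import *
status([0,3,6,9,12,16],'w13.png',look=(18,22,28,36,40,50,60,70))
E
```

```text
clock 9.27 s 108.9 lat(left+) 0.1 z 131.9 yawerr 0.6deg F along -0.8 left -0.2 up -2.0 T [ 0.    0.04 -0.02] w 29.2
  +18: rod left of path -0.8 (w 11.5)  +22: rod left of path -0.5 (w 12.0)  +28: rod left of path -0.5 (w 12.0)  +36: rod left of path -0.4 (w 12.2)  +40: rod left of path -0.4 (w 12.2)  +50: rod left of path -0.2 (w 12.0)  +60: rod left of path -0.2 (w 12.0)  +70: rod left of path -0.1 (w 12.2)
 to s+0 [0.   0.   0.01] [0.02 0.1  0.  ]
 to s+3 [0.   0.   0.09] [ 0.02 -0.47  0.  ]
 to s+6 [0.   0.   0.16] [ 0.02 -1.04  0.  ]
 to s+9 [-0.    0.    0.24] [ 0.02 -1.62 -0.  ]
 to s+12 [-0.01  0.    0.31] [ 0.02 -1.62 -0.  ]
 to s+16 [-0.02  0.    0.41] [ 0.02 -1.62 -0.  ]
```

Emit:
apply_moves --commands '[[[0.01, 0, 0.078, 0.02, -0.47, 0], [0.004, 0, 0.08, 0, -0.55, 0], [0.004, 0, 0.08, 0, -0.55, 0], [0, 0, 0.08, 0, -0.1, 0], [0, 0, 0, 0, 0, 0]]]'

```text
clock: 9.73
eef_pos: [594.9, 41.5, 132.0]
tool_rot: [-1.573, 0.0, 1.266]
force: [-0.4, -0.1, -2.2]
width: 29.5
```

```bash
python3 - <<'E'
from h import *
status([0,10,40,90],'w14.png',look=(18,22,28,36,40,50,60,70,80))
d=load('w14.png'); legs(d,(637,-38),(637,-18),(570,51),(505,71.5))
print(np.degrees(readout.read_state()['tool_rot'][2])+90)
cv2.imwrite('pics/w14b.png',cv2.resize(d['image'][140:320,200:440,::-1],(800,600),interpolation=cv2.INTER_CUBIC))
E
```

```text
clock 9.73 s 119.7 lat(left+) 0.5 z 132.0 yawerr 0.0deg F along 0.4 left 0.3 up -2.2 T [-0.01  0.05 -0.04] w 29.5
  +18: rod left of path 9.1 (w 9.8)  +22: rod left of path -0.4 (w 12.2)  +28: rod left of path -0.4 (w 12.2)  +36: rod left of path -0.4 (w 12.2)  +40: rod left of path -0.1 (w 12.2)  +50: rod left of path -0.2 (w 12.0)  +60: rod left of path -0.2 (w 12.5)  +70: rod left of path -0.1 (w 12.2)  +80: rod left of path 0.0 (w 12.0)
 to s+0 [0.01 0.01 0.01] [ 0.03 -0.   -0.  ]
 to s+10 [0.02 0.   0.26] [ 0.03 -0.   -0.  ]
 to s+40 [0.02 0.   1.01] [ 0.03 -0.   -0.  ]
 to s+90 [ 0.02 -0.    2.26] [ 0.03 -0.   -0.  ]
line [623.6 -38.6] [623.2 -18.5] az 91.33 w 10.6 5 res 0.98
line [569.9  50.7] [504.7  70.5] az 163.07 w 12.0 12 res 0.05
B 71.74 origin [ 625.5 -118.5] arcstart [622.9  -8.5] arcend [580.4  47.5] knobface [475.2  79.5] C [562.9  -9.9] home [486.7  76. ]
162.4905035506252
```

View pics/w14b.png

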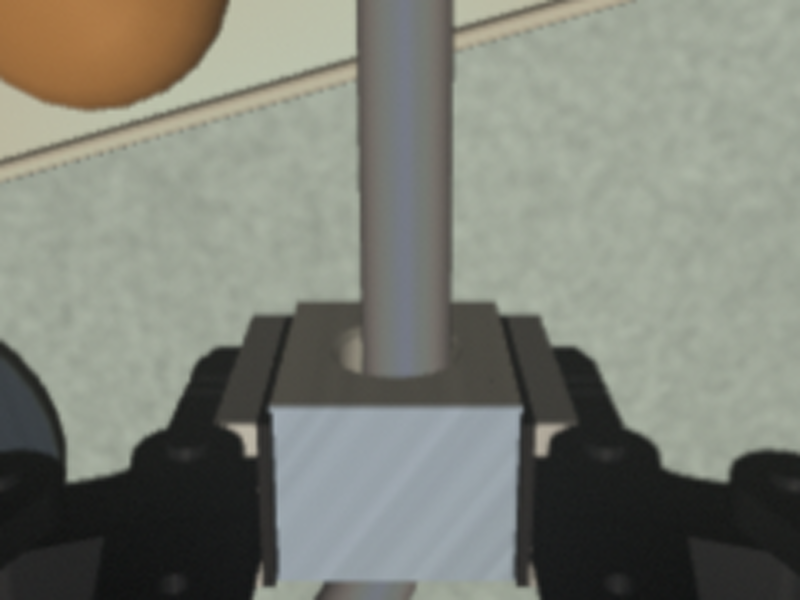

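The rod sits at columns 362–450 in the hole at 335–457, so the block is about 1 mm left of centre. The numbers agree. I'll refit the second leg (azimuth 163.1°) and shift right.

```bash
python3 - <<'E'
import h,re
from h import *
h.BB=74.67; h.LAT2=0
p,y,t=h.path(150); n=np.array([-t[1],t[0]]); h.LAT2=round(float((np.array([569.9,50.7])-p)@n),2); print(h.LAT2)
src=open('h.py').read().replace('BB=74.1','BB=74.67').replace('LAT2=0.0','LAT2=%g'%h.LAT2); open('h.py','w').write(src)
for ds in (0,4,16): q,yw,_=h.path(h.where()+ds,0); print(h.where(),tomove([*q,131.8],[-np.pi/2,0,yw]))
E
```

```text
-0.79
118.39999999999957 (array([ 0.02,  0.01, -0.02]), array([ 0.03, -0.1 , -0.  ]))
118.39999999999957 (array([0.04, 0.01, 0.08]), array([ 0.03, -0.12, -0.  ]))
118.39999999999957 (array([0.03, 0.  , 0.38]), array([ 0.03, -0.12, -0.  ]))
```

Emit:
apply_moves --commands '[[[0.015, 0, 0.04, 0.03, -0.1, 0], [0.012, 0, 0.08, 0, 0, 0], [0, 0, 0.08, 0, 0, 0], [0, 0, 0.08, 0, 0, 0], [0, 0, 0, 0, 0, 0]]]'

```text
clock: 10.2
eef_pos: [584.7, 45.6, 132.1]
tool_rot: [-1.572, 0.0, 1.27]
force: [-0.3, 0.0, -1.3]
width: 29.1
```

```bash
python3 - <<'E'
from h import *
status([0,10,40,80],'w15.png',look=(22,28,36,40,50,60,70,80))
E
```

```text
clock 10.20 s 130.6 lat(left+) 0.5 z 132.1 yawerr -0.3deg F along 0.3 left 0.1 up -1.3 T [-0.01  0.01 -0.06] w 29.1
  +22: rod left of path 0.1 (w 12.2)  +28: rod left of path 0.1 (w 12.2)  +36: rod left of path 0.0 (w 12.0)  +40: rod left of path 0.1 (w 12.2)  +50: rod left of path 0.0 (w 12.5)  +60: rod left of path 0.0 (w 12.5)  +70: rod left of path 0.1 (w 12.2)  +80: rod left of path 0.6 (w 13.2)
 to s+0 [0.01 0.01 0.01] [ 0.01 -0.06 -0.  ]
 to s+10 [0.01 0.01 0.26] [ 0.01 -0.06 -0.  ]
 to s+40 [0.01 0.01 1.01] [ 0.01 -0.06 -0.  ]
 to s+80 [0.   0.01 2.01] [ 0.01 -0.06 -0.  ]
```

Emit:
apply_moves --commands '[[[0.012, 0.003, 0.09, 0, -0.06, 0], [0, 0, 0.1, 0, 0, 0], [0, 0, 0.1, 0, 0, 0], [0, 0, 0.1, 0, 0, 0], [0, 0, 0.1, 0, 0, 0], [0, 0, 0.1, 0, 0, 0], [0, 0, 0, 0, 0, 0]]]'

```text
clock: 10.83
eef_pos: [560.0, 53.7, 132.1]
tool_rot: [-1.572, 0.0, 1.275]
force: [-0.3, 0.2, -1.7]
width: 29.1
```

```bash
python3 - <<'E'
from h import *
status([0,10,40,80],'w16.png',look=(22,28,36,40,50))
E
```

```text
clock 10.83 s 156.6 lat(left+) -0.0 z 132.1 yawerr 0.0deg F along 0.4 left -0.1 up -1.7 T [-0.06  0.03  0.  ] w 29.1
  +22: rod left of path 0.1 (w 12.2)  +28: rod left of path 0.0 (w 12.0)  +36: rod left of path -0.2 (w 12.5)  +40: rod left of path 0.0 (w 12.0)  +50: rod left of path 0.9 (w 14.2)
 to s+0 [-0.    0.01  0.01] [ 0.02  0.   -0.  ]
 to s+10 [-0.    0.01  0.26] [ 0.02  0.   -0.  ]
 to s+40 [-0.    0.01  1.01] [ 0.02  0.   -0.  ]
 to s+80 [-0.    0.    2.01] [ 0.02  0.   -0.  ]
```

Emit:
apply_moves --commands '[[[0, 0.003, 0.09, 0, 0, 0], [0, 0, 0.1, 0, 0, 0], [0, 0, 0.1, 0, 0, 0], [0, 0, 0.1, 0, 0, 0], [0, 0, 0.1, 0, 0, 0], [0, 0, 0.1, 0, 0, 0], [0, 0, 0.1, 0, 0, 0], [0, 0, 0, 0, 0, 0]]]'

```text
clock: 11.55
eef_pos: [531.6, 62.4, 132.1]
tool_rot: [-1.573, -0.0, 1.275]
force: [-0.0, -1.2, -2.5]
width: 29.1
```

```bash
python3 - <<'E'
from h import *
status([0,10,20,30],'w17.png',look=(18,22,24))
d=load('w17.png')
cv2.imwrite('pics/w17b.png',cv2.resize(d['image'][80:320,160:480,::-1],(800,600),interpolation=cv2.INTER_CUBIC))
E
```

```text
clock 11.55 s 186.3 lat(left+) -0.1 z 132.1 yawerr -0.0deg F along -0.3 left 1.1 up -2.5 T [ 0.01  0.   -0.02] w 29.1
  +18: rod left of path -8.6 (w 9.8)  +22: rod left of path -1.4 (w 14.2)  +24: rod left of path -0.1 (w 11.8)
 to s+0 [-0.    0.01  0.01] [ 0.03 -0.01  0.  ]
 to s+10 [-0.    0.01  0.26] [ 0.03 -0.01  0.  ]
 to s+20 [-0.    0.01  0.51] [ 0.03 -0.01  0.  ]
 to s+30 [-0.    0.01  0.76] [ 0.03 -0.01  0.  ]
```

View pics/w17b.png

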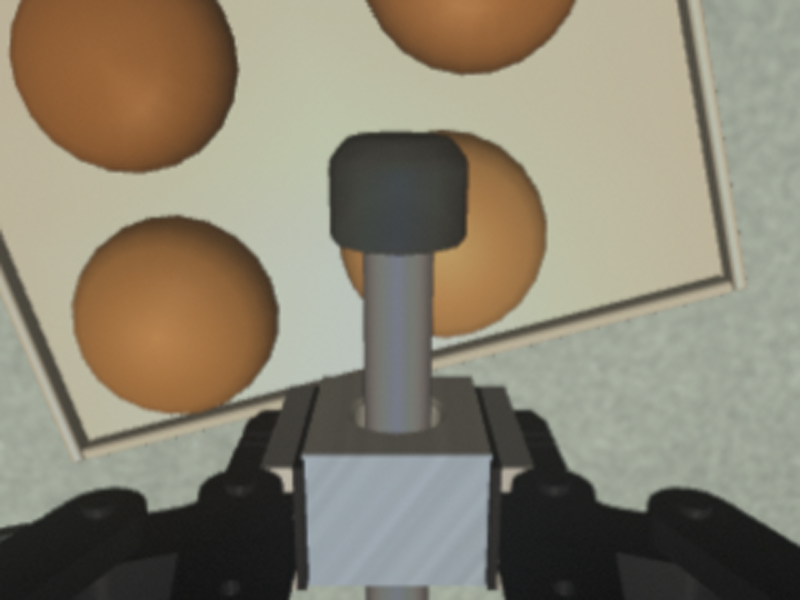

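The rod is centred in the hole (364–433 in 357–440). The knob's near face is at about row 250, and the block's front top edge is at row 454.

```bash
python3 - <<'E'
from h import *
d=load('w17.png'); t=path(186)[2]
f=lambda u,v,z: onz(d,(160+(u+.5)/2.5-.5,80+(v+.5)/2.5-.5),z)
b=f(398,455,167)   # block top front edge; raised 2 mm
for v,z in ((240,161),(250,155),(252,150)): k=f(398,v,z); print(z,'gap',(k-b)[:2]@t, k.round(1))
print('block front s - tcp',(b[:2]-readout.read_state()['eef_pos'][:2])@t)
E
```

```text
161 gap 33.49018311739513 [488.5  75.6 161. ]
155 gap 30.630162334946423 [491.3  74.8 155. ]
150 gap 29.212442604451617 [492.6  74.4 150. ]
block front s - tcp 12.096070730787222
```

Emit:
apply_moves --commands '[[[0, 0.004, 0.09, 0.03, 0, 0], [0, 0, 0.09, 0, 0, 0], [0, 0, 0.09, 0, 0, 0], [0, 0, 0.09, 0, 0, 0], [0, 0, 0.09, 0, 0, 0], [0, 0, 0.06, 0, 0, 0], [0, 0, 0, 0, 0, 0]]]'

```text
clock: 12.18
eef_pos: [511.0, 68.8, 132.0]
tool_rot: [-1.571, -0.001, 1.274]
force: [-0.1, -1.1, -1.8]
width: 29.6
```

```bash
python3 - <<'E'
from h import *
status([0,10],'w18.png',look=())
E
```

```text
clock 12.18 s 207.8 lat(left+) -0.2 z 132.0 yawerr -0.1deg F along -0.2 left 1.0 up -1.8 T [ 0.02 -0.02 -0.02] w 29.6

 to s+0 [-0.01  0.    0.01] [ 0.01 -0.01  0.01]
 to s+10 [-0.01  0.    0.26] [ 0.01 -0.01  0.01]
```

Emit:
apply_moves --commands '[[[0, 0, 0.05, 0, 0, 0], [0, 0, 0.04, 0, 0, 0], [0, 0, 0.03, 0, 0, 0], [0, 0, 0.02, 0, 0, 0], [0, 0, 0, 0, 0, 0]]]'

```text
clock: 12.65
eef_pos: [506.0, 70.5, 132.1]
tool_rot: [-1.572, -0.001, 1.274]
force: [0.1, -0.1, -1.9]
width: 29.3
```

```bash
python3 - <<'E'
from h import *
status([0,10],'w19.png',look=())
E
```

```text
clock 12.65 s 213.1 lat(left+) -0.3 z 132.1 yawerr -0.1deg F along -0.1 left 0.1 up -1.9 T [-0.04 -0.    0.03] w 29.3

 to s+0 [-0.01  0.01  0.  ] [ 0.02 -0.02  0.01]
 to s+10 [-0.01  0.01  0.25] [ 0.02 -0.02  0.01]
```

Emit:
apply_moves --commands '[[[-0.005, 0, 0.02, 0, 0, 0], [0, 0, 0.02, 0, 0, 0], [0, 0, 0, 0, 0, 0]]]'

```text
clock: 12.95
eef_pos: [504.6, 70.7, 132.1]
tool_rot: [-1.572, -0.001, 1.273]
force: [0.4, 0.7, -2.6]
width: 29.3
```

Emit:
apply_moves --commands '[[[0, 0, 0.02, 0, 0, 0], [0, 0, 0.02, 0, 0, 0]]]'

```text
clock: 13.12
eef_pos: [503.1, 71.1, 132.0]
tool_rot: [-1.572, -0.001, 1.273]
force: [0.1, 0.0, -1.9]
width: 29.3
```

```bash
python3 - <<'E'
from h import *
status([0],'w20.png',look=())
E
```

```text
clock 13.12 s 216.1 lat(left+) -0.1 z 132.0 yawerr -0.1deg F along -0.1 left -0.1 up -1.9 T [ 0.03 -0.02 -0.01] w 29.3

 to s+0 [-0.    0.01 -0.  ] [ 0.02 -0.02  0.02]
```

Emit:
apply_moves --commands '[[[0, 0, 0.02, 0, 0, 0], [0, 0, 0.02, 0, 0, 0]]]'

```text
clock: 13.33
eef_pos: [502.2, 71.4, 132.1]
tool_rot: [-1.574, -0.002, 1.273]
force: [3.0, -1.6, -4.4]
width: 29.4
```

Emit:
apply_moves --commands '[[[0, 0, 0.02, 0, 0, 0], [0, 0, 0.01, 0, 0, 0]]]'

```text
clock: 13.5
eef_pos: [502.3, 71.5, 132.2]
tool_rot: [-1.576, -0.003, 1.272]
force: [1.8, 0.3, -2.5]
width: 29.5
```

```bash
python3 - <<'E'
from h import *
status([0],'w21.png',look=())
E
```

```text
clock 13.50 s 217.0 lat(left+) -0.2 z 132.2 yawerr -0.2deg F along -1.7 left -0.8 up -2.5 T [-0.09 -0.32  0.06] w 29.5

 to s+0 [-0.    0.01 -0.  ] [ 0.06 -0.03  0.03]
```

Emit:
apply_moves --commands '[[[0, 0, 0.03, 0, 0, 0], [0, 0, 0.03, 0, 0, 0]]]'

```text
clock: 13.72
eef_pos: [502.3, 71.4, 132.4]
tool_rot: [-1.58, -0.004, 1.272]
force: [5.6, -2.0, -5.5]
width: 29.1
```

```bash
python3 - <<'E'
from h import *
status([0],'w22.png',look=())
d=load('w22.png')
cv2.imwrite('pics/w22b.png',cv2.resize(d['image'][140:320,200:440,::-1],(800,600),interpolation=cv2.INTER_CUBIC))
E
```

```text
clock 13.72 s 217.0 lat(left+) -0.2 z 132.4 yawerr -0.2deg F along -5.9 left 0.3 up -5.5 T [-0.34 -0.94 -0.04] w 29.1

 to s+0 [-0.    0.02  0.  ] [ 0.1  -0.04  0.04]
```

View pics/w22b.png

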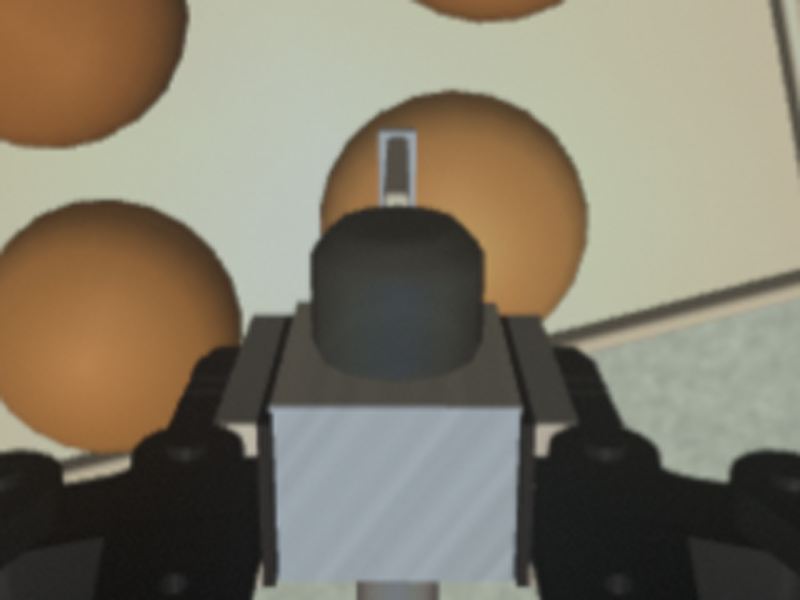

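The block is against the knob, with no gap visible at about (398,375), and about 6 N along the rail. I'll level the tool, lower about 1.8 mm onto the rod and then open.

Emit:
apply_moves --commands '[[[0, 0.02, 0.005, 0.08, 0, 0], [0, 0.02, 0.005, 0, 0, 0], [0, 0, 0.01, 0, 0, 0]]]'

```text
clock: 14.02
eef_pos: [502.2, 71.5, 131.2]
tool_rot: [-1.574, -0.004, 1.271]
force: [3.5, -1.5, -3.0]
width: 29.0
```

```bash
python3 - <<'E'
from h import *
status([0],'w23.png',look=())
E
```

```text
clock 14.02 s 217.1 lat(left+) -0.2 z 131.2 yawerr -0.2deg F along -3.8 left 0.4 up -3.0 T [-0.28 -0.78 -0.03] w 29.0

 to s+0 [-0.01 -0.02  0.  ] [ 0.04 -0.05  0.05]
```

Emit:
apply_moves --commands '[[[0, 0.025, 0, 0.04, -0.04, 0.04], [0, 0.015, 0.01, 0, 0, 0], [0, 0, 0.01, 0, 0, 0]]]'

```text
clock: 14.32
eef_pos: [502.3, 71.8, 129.9]
tool_rot: [-1.572, -0.001, 1.275]
force: [4.8, -1.5, -3.1]
width: 29.2
```

```bash
python3 - <<'E'
from h import *
status([0],'w24.png',look=())
E
```

```text
clock 14.32 s 217.1 lat(left+) -0.5 z 129.9 yawerr -0.0deg F along -5.1 left 0.0 up -3.1 T [-0.43 -0.73 -0.01] w 29.2

 to s+0 [-0.01 -0.05 -0.  ] [ 0.01 -0.01  0.01]
```

Emit:
apply_moves --commands '[[[0, 0, 0, 0, 0, 0], [0, 0, 0, 0, 0, 0], [0, 0, 0, 0, 0, 0]]]' --claw 36

```text
clock: 14.62
eef_pos: [499.7, 72.7, 129.7]
tool_rot: [-1.568, 0.0, 1.276]
force: [-0.5, 0.8, 0.7]
width: 36.2
```

Emit:
apply_moves --commands '[[[0, 0, 0, 0, 0, 0], [0, 0, 0, 0, 0, 0], [0, 0, 0, 0, 0, 0], [0, 0, 0, 0, 0, 0]]]' --claw 60

```text
clock: 14.95
eef_pos: [497.8, 73.6, 129.5]
tool_rot: [-1.565, 0.001, 1.277]
force: [-0.4, 0.2, -0.0]
width: 60.1
```

```bash
python3 - <<'E'
from h import *
status([0],'w25.png',look=())
d=load('w25.png')
cv2.imwrite('pics/w25b.png',cv2.resize(d['image'][140:320,200:440,::-1],(800,600),interpolation=cv2.INTER_CUBIC))
E
```

```text
clock 14.95 s 221.9 lat(left+) -0.9 z 129.5 yawerr 0.1deg F along 0.4 left -0.1 up -0.0 T [-0.03 -0.07 -0.  ] w 60.1

 to s+0 [-0.02 -0.06  0.  ] [-0.07  0.02 -0.01]
```

View pics/w25b.png

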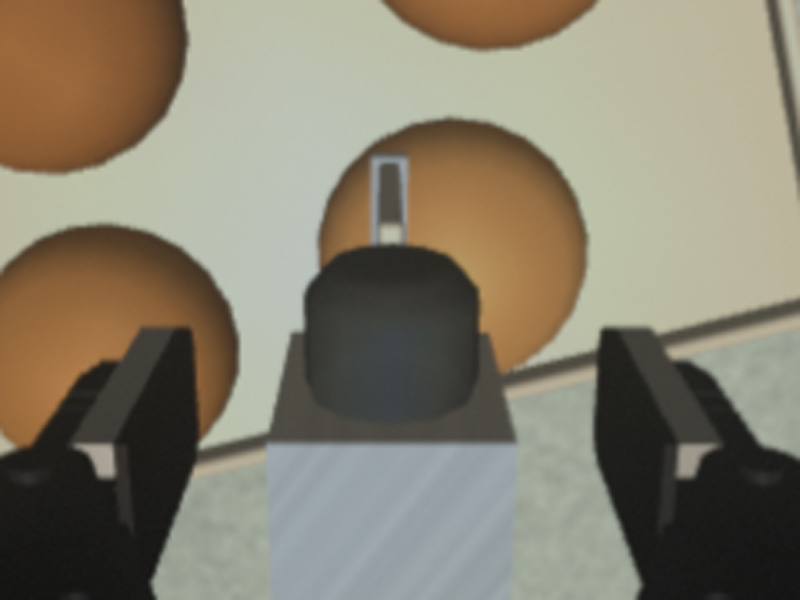

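The block is released and still against the knob (contact at about (390,420)), with the fingers clear on both sides. I'll raise straight up.

Emit:
apply_moves --commands '[[[0, -0.2, 0, 0, 0, 0], [0, -0.4, 0, 0, 0, 0], [0, -0.5, 0, 0, 0, 0], [0, -0.6, 0, 0, 0, 0], [0, -0.6, 0, 0, 0, 0], [0, -0.6, 0, 0, 0, 0], [0, -0.6, 0, 0, 0, 0], [0, 0, 0, 0, 0, 0]]]'

```text
clock: 15.67
eef_pos: [496.9, 74.4, 278.1]
tool_rot: [-1.56, 0.001, 1.28]
force: [1.2, 0.9, 0.0]
width: 60.2
```

Emit:
apply_moves --commands '[[[0, -0.3, -0.5, 0, 0, 0], [0, -0.3, -0.7, 0, 0, 0], [0, 0, -0.7, 0, 0, 0], [0, 0, 0, 0, 0, 0], [0, 0, 0, 0, 0, 0]]]'

```text
clock: 16.08
eef_pos: [571.1, 52.1, 306.2]
tool_rot: [-1.564, 0.001, 1.282]
force: [-0.4, 0.6, 0.1]
width: 60.0
```

```bash
python3 - <<'E'
from h import *
d=grab('wrist','w26.png'); s=grab('scene','s2.png'); st=readout.read_state(); print(st['eef_pos'],st['force'],st['qd'].round(3))
a=cv2.resize(d['image'],(480,300)); b=cv2.resize(s['image'][120:300,220:450],(767,600),interpolation=cv2.INTER_CUBIC)[:300*2]
b=cv2.resize(b,(383,300)); 
im=np.hstack([a[:,:417],b])[:,:,::-1]; cv2.imwrite('pics/fin.png',im); print(im.shape)
E
```

```text
[570.29077016  51.73038891 305.69769457] [-0.16097315 -0.14410686  0.52570746] [-0.004 -0.009 -0.007  0.025 -0.005  0.003 -0.001]
(300, 800, 3)
```

View pics/fin.png

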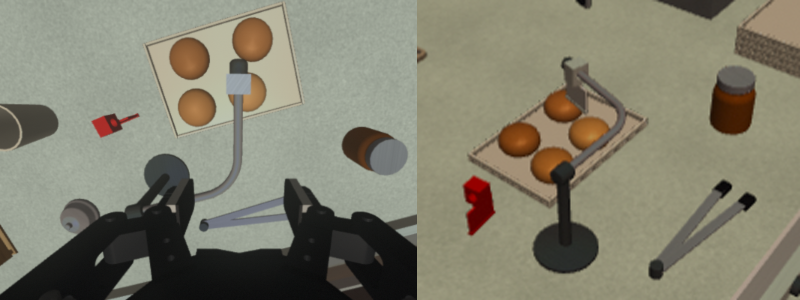

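The last picture shows the sign hanging at the knob (block at (239,84), knob at (238,66)), with the rolls and everything else undisturbed. I'll do one numeric check and then hand in.

```bash
python3 - <<'E'
from h import *
d=load('w26.png')
im=d['image'][80:130,295:345]; hsv=cv2.cvtColor(im,cv2.COLOR_RGB2HSV)
m=((hsv[...,2]>125)&(hsv[...,1]<60)&(im[...,2]>=im[...,0])).astype(np.uint8)
n,l,st,c=cv2.connectedComponentsWithStats(m); i=1+np.argmax(st[1:,4]); p=c[i]+[295,80]
h=onz(d,p,165); print(p,st[i],h,'dist to bend_c',np.hypot(*(h[:2]-[578.5,-15.4])))
finish_job()
E
```

```text
[317.4416185  111.82890173] [  7  18  33  32 865] [502.2841393  71.1344659 165.       ] dist to bend_c 115.31292733744998
the job is handed in; nothing more can be done
```

The sign's block is now home against the knob at the rail's free end, hanging free. The job was handed in after about 16 s of robot time.

- **Moving it:** I gripped the block by its flat sides and lifted it about 2 mm so the rod ran centrally in the hole. I then slid it along the first leg, round the bend (about 74.5°) and along the second leg. The rod ahead was re-measured at most steps.
- **Forces:** Beyond the block's own weight, the wrist readings stayed around 1 N while sliding. I felt the knob and pressed about 6 N along the rail before levelling, lowering, opening the gripper and moving clear. These are readings at the end of each move, so a brief peak between them would not show.
- **Final checks:** The block measured 115.3 mm from the bend's centre, against the 115 mm home value. The wrist force was about 0 with the gripper clear, and the rolls and other items looked undisturbed.
- **Disagreements:**
  - Some fits of the short first leg were unreliable: top view, and wrist views where the gripper hid it. I used the close wrist view for that leg.
  - In the bend and just past it the block ran up to about 1 mm to the left of the rod's line; I corrected it there, with no rise in force.
  - When the fingers opened, the arm moved about 4 mm forward, without disturbing the block.

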